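# Load a sleeve and hold it clamped

### The arm

A 6-joint arm with a two-finger parallel gripper is mounted at the origin on the work surface. World frame = base frame: x ahead of the robot, y to its left, z up, the work surface at z = 0. Lengths are in m, angles in rad, forces in N, time in s.
With the tool pointing down it reaches from about 0.3 to 0.825 m from the base axis. Payload 5.4 kg.
Tool frame: the origin (TCP) lies midway between the tips of the shut fingers; the grasp point (between the pads) lies 19 mm behind it (grip_depth is the z of the grasp point in the tool frame, in m); z points along the fingers, y is the line along which they close (so a half turn about z gives the same grasp; the last joint's range is limited). The gripper opens to 92 mm and grips with 3 to 60 N. Pads are 20 mm wide; open, the fingers measure 128 mm over their backs; the gripper's body (75 mm by 189 mm) begins 69 mm behind the grasp point.
Start: joints at [-1.41, 0.158, 1.597, -0, 1.386, -0.21], TCP at [0.208, -0.536, 0.215] pointing down, gripper open.
Joint ranges: [-2.91, 2.91], [-0.94, 2.29], [0.18, 2.7], [-1.29, 4.43], [0.17, 2.64], [-3, 3]. Speed limits (rad/s): [2.57, 2.57, 3.14, 3.14, 3.14, 3.14].

### API

Orientations are given as [roll, pitch, yaw] about the fixed x, y, z axes, in that order (R = Rz(yaw) Ry(pitch) Rx(roll)).
In Python, from cell import * gives the robot as it stands.
- The arm moves only by the shell command python3 -m pendant 'ROWS'. ROWS is a JSON object of lists of equal length, an entry for each row: "fingers": the finger opening in cm, from 0 to 9.19; "slide": the shift along the tool's x, y, z in cm, a list of three; "twist": the turn about the tool's z in degrees. In form: {"fingers": [fingers, ...], "slide": [[dx, dy, dz], ...], "twist": [twist, ...]}. A call has 1 to 5 rows; each row is the pose to reach, as a shift and turn from the pose commanded when the call began, along the tool's axes at that moment; what a row does not reach only later rows make up. A row lasts 1/10 s, in which the tool goes at most 50 mm and 8.59 degrees, less where a joint would pass 70% of its speed; a pose out of reach is approached as far as the arm can. A call with a gripper value outside its range is refused whole. The fingers move at their own pace and stop on an object; the grip force is fixed at half the most. Time passes only in rows, so rows that repeat a pose let the fingers close. It gives the time, the measured TCP pose, the force, the opening and the grip force at its end, in the units of the state.
- state(): the state, without advancing time (a new reading comes with each control period).
- read_camera(name): name is "scene" or "top" or "wrist"; returns (picture, depth): 420x560x3 uint8, red, green, blue; 420x560 float32, m along the optical axis (not along the pixel's ray), 0 where there is no reading.
- camera_params(name): a dict with "fx", "fy", "cx", "cy" (pixels), "D" ([k1, k2, p1, p2, k3] as OpenCV has them; the pictures are not rectified), "world_to_cam" (4x4, takes a point from world to camera coordinates). Camera axes: x right, y down, z forward; pixel columns grow to the right and rows downward; lengths in m; the calibration is good to about 2 mm. A picture is of the moment at which its call begins: read the wrist's pose just before it. camera_params takes no time and is no camera call; for the wrist camera it gives the pose at the moment of the call.
- hand_in(): hands the job in; it is judged then, once.
The state is a dict: "t": time; "q": joint angles; "qd": joint speeds; "joint_efforts": joint torques, N m; "tcp_pos": TCP position; "eef_rot": TCP orientation; "wrist_force": force on the tool from outside, world axes, zero at the start; "moment": the same for the moment, N m; "gripper_width": finger opening in m; "finger_force": force on a finger pad.
Only numpy, scipy, OpenCV 4.12 (cv2) and the standard library are available. Lean on these libraries where they do the work, as an engineer would, in place of code of your own. Each camera call takes 0.05 s, during which the arm holds its last target. There are 200 camera calls.

### The job

Slide the tall aluminium sleeve over the clamping fixture's upright shaft until it sits flat on the steel plate, and let go of it. Then press the black handle of the fixture's spring-return lever down until the lever is level, so that the jaw clamps the sleeve, and finish while still holding it there: the lever must not go down to its bottom stop, and it springs up when let go. Leave the other things on the bench where they are.

Things in the scene. Friction and masses are not known exactly. Their poses are not given: they have to be found in the camera images.
- sleeve: Tall plain aluminium tube standing upright on the bench, loose: outer diameter 40 mm, bore 25 mm, 50 mm high, about 0.1 kg. Origin: centre of its underside, z up along the bore. It is round, so its yaw means nothing.
- shaft_foot (a point): Where the fixture's upright steel shaft meets the plate: on the shaft axis at the plate's top face, 30 mm above the bench; the seated sleeve's origin comes here. Shaft diameter 22 mm, rising 62 mm above this point, the last 6 mm tapered. Axes are the fixture's: z up; -y runs from the shaft past the jaw to the lever; x is across, with nothing above the plate on either side, so fingers fit there.
- fixture: The fixture, fixed to the bench, yaw within 0.3 rad: grey steel plate on bolts, 150 mm (x) by 215 mm (y), top 30 mm above the bench. Origin on the bench, under the middle in x; the plate spans -92 to +123 mm in y; shaft at y = +70 mm, rod guide (80 mm above the bench) at +10 mm, lever pivot at -30 mm. The lever swings in the fixture's y-z plane, its handle overhanging the -y end.
- lever_pivot (a point): Axis of the hand lever: 100 mm from the shaft axis in the fixture's -y, 85 mm above the bench, between two grey cheeks 100 mm high (above the bench). Same axes as shaft_foot. A steel bar 12 mm thick runs from here in -y to the handle.
- handle_top (a point): Black flat hand pad at the free end of the lever, one piece with it: 46 mm wide (x), 74 mm long (y), 12 mm thick. The point: centre of its top face, 130 mm from the pivot in -y and 6 mm above the lever's centre line; its z axis is the normal of the top face. Released, it points up from the pivot at 0.5 rad; level, its top face is 91 mm above the bench, with free space below.
- lever (a joint): Angle of the hand lever, rad: 0 released (outer end raised by 0.5 rad), 0.5 level, 0.8 at the bottom stop; grows as the handle is pressed down. A spring returns it: about 3 N on the middle of the handle starts it and 7 to 8 N holds it level.
- jaw: Small dark steel jaw with a rubber face (30 x 24 mm, centre 60 mm above the bench) between lever and shaft. Origin: centre of its face. Lever released, it stands 6 mm off a centred sleeve; it moves to the shaft (fixture +y) by 25 mm per rad of lever. It is sprung: it meets the sleeve at a lever angle of about 0.2 to 0.3 rad and pushes harder as the lever goes on, about 6 N when level.
- short_ring: Bystander: short wide aluminium ring, outer diameter 52 mm, bore 30 mm, 16 mm high, lying on the bench. Origin: centre of its underside. It can change places with the sleeve.
- wood_block: Bystander: plain wooden block 60 x 90 x 55 mm, loose. Origin: centre of its underside.
- jar: Bystander: small white jar, diameter 56 mm, 65 mm high, loose. Origin: centre of its underside.
- driver: Bystander: screwdriver with a black handle lying on the bench close to the robot, loose.
There are look-alikes about, which are no part of the job. What is shaped like the sleeve but blue or turquoise is not meant.

How it is judged:
By the outcome, as a careful person would: the job done as asked, in the order asked, and still so for the second after the job is handed in, while the arm keeps its last pose, push and grip.
It also fails if it takes over 58 s, if anything falls off the work surface, if the arm or the gripper's body presses on something with over 40 N, if the wrist force passes 120 N, or if a joint passes its speed limit or range.

## Working session

There is one attempt and no reset: what is moved stays moved. The work goes in short steps, Python scripts to look and compute and a shell command to move; the robot and the scene stay as the last step left them, time stands still between calls to the robot, and variables do not carry over. Pictures are saved under pics/ and viewed, at most 10 in all, crops included, and the job is handed in when it is done.

```bash
mkdir -p pics
cat > h.py <<'E'
from cell import *
import numpy as np, cv2
def K(p): return np.array([[p['fx'],0,p['cx']],[0,p['fy'],p['cy']],[0,0,1]])
def ray(p,u,v):
    n=cv2.undistortPoints(np.array([[[u,v]]],float),K(p),np.array(p['D'],float))[0,0]
    T=np.array(p['world_to_cam']);R=T[:3,:3];return -R.T@T[:3,3],R.T@np.array([n[0],n[1],1.])
def pt(p,u,v,d): c,r=ray(p,u,v);return c+r*d
def onz(p,u,v,z): c,r=ray(p,u,v);return c+r*(z-c[2])/r[2]
def proj(p,X):
    T=np.array(p['world_to_cam']);return cv2.projectPoints(np.array(X,float).reshape(-1,3),cv2.Rodrigues(T[:3,:3])[0],T[:3,3],K(p),np.array(p['D'],float))[0][:,0]
def tri(pp):
    A=np.zeros((3,3));b=np.zeros(3)
    for p,u,v in pp:
        c,r=ray(p,u,v);r=r/np.linalg.norm(r);M=np.eye(3)-np.outer(r,r);A+=M;b+=M@c
    return np.linalg.solve(A,b)
def cap(n,f):
    p=camera_params(n);im,d=read_camera(n);np.savez('pics/'+f,im=im,d=d,p=np.array(p,dtype=object));cv2.imwrite(f'pics/{f}.png',im[:,:,::-1]);return p,im,d
def load(f):
    z=np.load(f'pics/{f}.npz',allow_pickle=True);return z['p'].item(),z['im'],z['d']
E
python3 -c "
from h import *
cap('top','top1');cap('scene','sc1');print(state())"
```

```text
{'t': 0.1, 'q': array([-1.41011474e+00,  1.59021415e-01,  1.59807989e+00,  3.11917236e-05,
        1.38617572e+00, -2.10077127e-01]), 'qd': array([ 0.00237371, -0.00221427, -0.00190659, -0.00097654, -0.00051345,
        0.00082642]), 'joint_efforts': array([-4.57501274e-04, -3.86505353e+01, -3.22960997e+01,  7.02851708e-02,
        3.39341769e-02, -4.33225500e-05]), 'tcp_pos': array([ 0.20824775, -0.53537575,  0.21371071]), 'eef_rot': array([-3.13995170e+00, -3.81228985e-04,  3.70752644e-01]), 'wrist_force': array([0.7029719 , 0.39946939, 1.71275596]), 'moment': array([-0.02592049, -0.04086653,  0.01695716]), 'finger_force': 0.0, 'gripper_width': 0.09189476340330423}
```

View pics/top1.png

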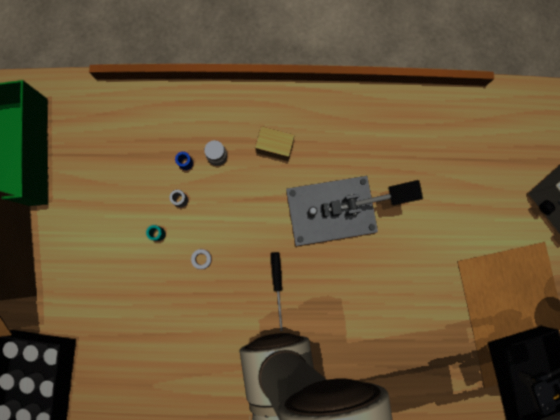

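View pics/sc1.png

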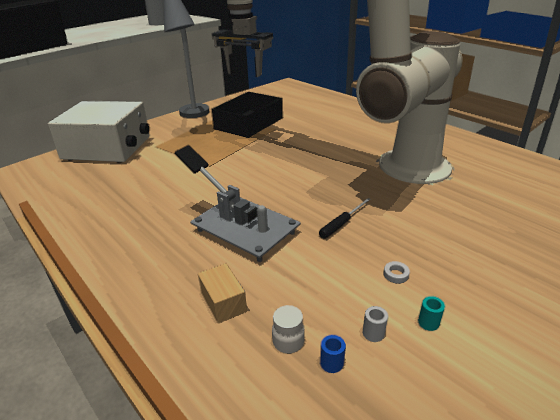

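Top view: the grey tube at (178,198), scene (375,323), is the sleeve. It could be confused with blue (184,160), turquoise (155,233), the flat ring (201,259) and the jar (215,152). The fixture's shaft is near (312,212) and the handle near (405,192).

```bash
python3 -c "
from h import *
p,a,d=load('top1');q,b,e=load('sc1')
r=lambda im,x,y,w,h,s:cv2.resize(im[y:y+h,x:x+w],None,fx=s,fy=s,interpolation=cv2.INTER_CUBIC)
A=r(a,140,140,80,60*2//2+20,5);A=r(a,145,145,66,75,4);B=r(a,282,165,144,85,4);C=r(b,345,285,66,75,4);D=r(b,165,135,144,130,4)
c=np.zeros((600,800,3),np.uint8)
c[:300,:264]=A;c[300:600,:264]=C
D=r(b,170,140,134,120,2.2);B=r(a,282,165,144,85,3.7)
c[:B.shape[0],266:266+B.shape[1]]=B[:,:534];c[320:320+D.shape[0],266:266+D.shape[1]]=D
cv2.imwrite('pics/crop1.png',cv2.convertScaleAbs(c[:,:,::-1],alpha=1.5))
print('top depths',[(round(float(d[v,u]),3),pt(p,u,v,d[v,u]).round(3)) for u,v in [(312,210),(405,192),(178,193),(300,230),(178,205)]])
print(camera_params('wrist')['world_to_cam'], p['fx'],np.linalg.inv(p['world_to_cam'])[:3,3],np.linalg.inv(q['world_to_cam'])[:3,3])
"
```

```text
top depths [(1.056, array([ 0.561, -0.044,  0.093])), (1.005, array([ 0.598, -0.255,  0.154])), (1.118, array([0.61 , 0.295, 0.031])), (1.112, array([ 0.518, -0.019,  0.031])), (1.102, array([0.577, 0.292, 0.043]))]
[[ 3.61748772e-01 -9.32275229e-01 -8.50037121e-04 -5.73658310e-01]
 [-9.01032269e-01 -3.49859412e-01  2.56396650e-01 -2.73685499e-02]
 [-2.39329639e-01 -9.19852624e-02 -9.66571278e-01  3.90666767e-01]
 [ 0.00000000e+00  0.00000000e+00  0.00000000e+00  1.00000000e+00]] 437.0117945716809 [0.42613297 0.04615816 1.13938784] [1.03174666 0.54813823 0.59110193]
```

View pics/crop1.png

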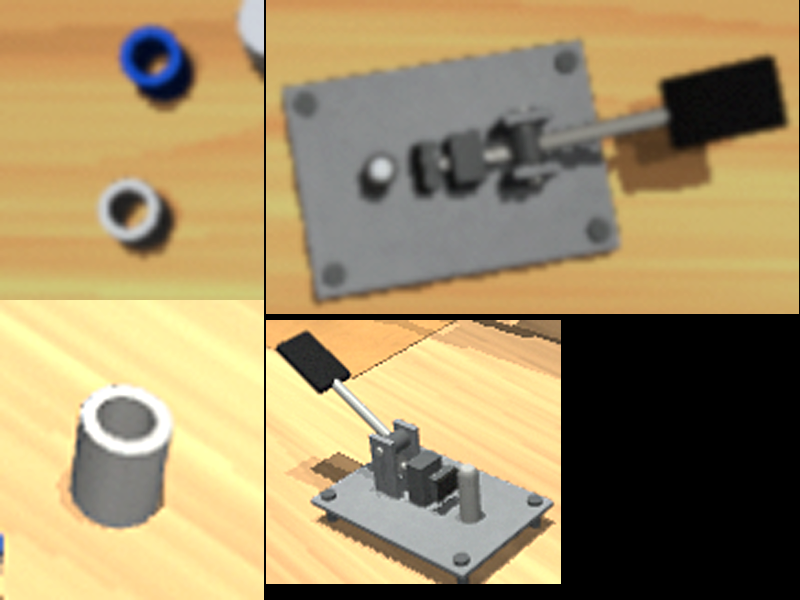

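The crop confirms a plain grey tall tube, with rim centre at top ≈(177.4,197.1), scene ≈(375.9,314.7). The shaft tip is at top (312.5,210.0), scene (261.5,206.5).

```bash
python3 -c "
from h import *
p,a,d=load('top1');q,b,e=load('sc1')
print('rim',tri([(p,177.4,197.1),(q,375.9,314.7)]),'top z.05',onz(p,177.4,197.1,.05),'sc',onz(q,375.9,314.7,.05))
print('shaft',tri([(p,312.5,210),(q,261.5,206.5)]),onz(p,312.5,210,.092),onz(q,261.5,206.5,.092))
f=lambda x,y:((x-266)/3.7+282-.37,(y)/3.7+165-.37)
C=np.array([onz(p,*f(*c),.03) for c in [(283,90),(578,43),(620,246),(317,300)]])
print(C.round(4)); 
for i in range(4):
  v=C[(i+1)%4]-C[i];print(np.linalg.norm(v),np.arctan2(v[1],v[0]))
print('plate centre',C.mean(0))
H=np.array([pt(p,*f(*c),1.005) for c in [(662,82),(772,58),(786,122),(675,147)]]);print(H.round(3),H.mean(0))
m=[(np.clip(f(x,y),0,999)) for x in (680,724,765) for y in (85,103,120)]
print([pt(p,u,v,d[int(round(v)),int(round(u))]).round(3) for u,v in m])
"
```

```text
rim [0.59640864 0.29353763 0.04688282] top z.05 [0.59625957 0.29234305 0.05      ] sc [0.59851504 0.2954461  0.05      ]
shaft [ 0.56099768 -0.04497536  0.09282045] [ 0.56140395 -0.04533733  0.092     ] [ 0.55998916 -0.04559205  0.092     ]
[[ 0.6234  0.017   0.03  ]
 [ 0.6595 -0.1907  0.03  ]
 [ 0.5164 -0.2177  0.03  ]
 [ 0.4776 -0.0073  0.03  ]]
0.2107987766265932 -1.3986947455523895
0.14560806340276064 -2.9550518831841135
0.2139588337948823 1.7530825947008668
0.14777565678963595 0.1650193596028268
plate centre [ 0.56924423 -0.09965317  0.03      ]
[[ 0.609 -0.217  0.154]
 [ 0.625 -0.287  0.158]
 [ 0.585 -0.296  0.153]
 [ 0.569 -0.225  0.149]] [ 0.59711384 -0.25624446  0.1535318 ]
[array([ 0.61 , -0.231,  0.144]), array([ 0.598, -0.231,  0.142]), array([ 0.587, -0.231,  0.144]), array([ 0.607, -0.255,  0.158]), array([ 0.597, -0.256,  0.154]), array([ 0.586, -0.257,  0.151]), array([ 0.606, -0.278,  0.167]), array([ 0.594, -0.278,  0.168]), array([ 0.584, -0.278,  0.165])]
```

```bash
cat >> h.py <<'E'
def go(x,y,z,psi,c=None):
    "shift (cm) and twist (deg) in tool axes from the present pose, tool down"
    s=state();P=s['tcp_pos'] if c is None else np.array(c);a=s['eef_rot'][2]
    d=np.array([x,y,z])-P
    R=cv2.Rodrigues(np.array([0,0,a]))[0]@np.diag([1,-1,-1.])
    tw=-np.degrees((psi-a+np.pi)%(2*np.pi)-np.pi)
    print('t',s['t'],'tcp',s['tcp_pos'].round(4),'rot',s['eef_rot'].round(4),'w',round(s['gripper_width'],4),'F',s['wrist_force'].round(1),'ff',round(s['finger_force'],1),'\n -> slide cm',(R.T@d*100).round(2),'twist',tw.round(2),flush=True)
E
python3 -c "
from h import *
go(.55,.25,.20,1.747)
T=np.linalg.inv(camera_params('wrist')['world_to_cam']);print(T[:3,3])"
```

```text
t 0.1 tcp [ 0.2082 -0.5354  0.2137] rot [-3.140e+00 -4.000e-04  3.708e-01] w 0.0919 F [0.7 0.4 1.7] ff 0.0 
 -> slide cm [ 60.31 -60.82   1.37] twist -78.85
[ 0.27635838 -0.50844699  0.38413685]
```

```bash
for i in 1 2 3; do python3 -m pendant '{"fingers":[6,6,6,6,6],"slide":[[4,-3.6,0],[8,-7.2,0],[12,-10.8,0],[16,-14.4,0],[18,-16,0]],"twist":[0,0,0,0,0]}'; done; python3 -c "
from h import *
go(.6,.22,.2,1.747)"
```

```text
t: 0.6
tcp_pos: [0.3186, -0.3189, 0.2141]
eef_rot: [-3.141, -0.0, 0.371]
wrist_force: [0.5, -0.2, -0.0]
gripper_width: 0.0597
finger_force: 0.0
t: 1.1
tcp_pos: [0.4283, -0.1046, 0.2144]
eef_rot: [-3.141, -0.0, 0.372]
wrist_force: [0.6, -0.8, 0.8]
gripper_width: 0.0601
finger_force: 0.0
t: 1.6
tcp_pos: [0.538, 0.1099, 0.2141]
eef_rot: [-3.141, 0.0, 0.372]
wrist_force: [0.2, -0.2, 1.0]
gripper_width: 0.0605
finger_force: 0.0
t 1.6 tcp [0.538  0.1099 0.2141] rot [-3.1412e+00  5.0000e-04  3.7230e-01] w 0.0605 F [ 0.2 -0.2  1. ] ff 0.0 
 -> slide cm [ 9.78 -8.    1.41] twist -78.77
```

```bash
python3 -m pendant '{"fingers":[6,6,6,6,6],"slide":[[3,-2.5,0.5],[6,-5,1],[9.8,-8,1.4],[9.8,-8,1.4],[9.8,-8,1.4]],"twist":[-8,-16,-24,-32,-40]}'; python3 -m pendant '{"fingers":[6,6,6,6,6],"slide":[[0,0,0],[0,0,0],[0,0,0],[0,0,0],[0,0,0]],"twist":[-8,-16,-24,-32,-38.8]}';python3 -m pendant '{"fingers":[6,6],"slide":[[0,0,0],[0,0,0]],"twist":[0,0]}'; python3 -c "
from h import *
go(.6,.22,.2,1.747)
cap('wrist','w1')
p=camera_params('wrist')
print(proj(p,[[.597,.293,.05],[.561,-.045,.092]]))"
python3 -m pendant '{"fingers":[6,6,6],"slide":[[0,0,-2],[0,0,-2],[0,0,-2]],"twist":[0,0,0]}' >/dev/null
python3 -m pendant '{"fingers":[6,6,6],"slide":[[3,0,0],[6,0,0],[6,0,0]],"twist":[0,0,0]}' 
python3 -c "
from h import *
cap('wrist','w2');go(.597,.293,.1,1.747)
a=load('w1')[1];b=load('w2')[1]
cv2.imwrite('pics/w12.png',cv2.convertScaleAbs(np.hstack([cv2.resize(i,(400,300),interpolation=cv2.INTER_AREA) for i in (a,b)])[:,:,::-1],alpha=1.4))"
```

```text
t: 2.1
tcp_pos: [0.5996, 0.2185, 0.1987]
eef_rot: [-3.139, 0.002, 1.077]
wrist_force: [-0.3, -0.0, 0.4]
gripper_width: 0.0599
finger_force: 0.0
t: 2.6
tcp_pos: [0.5997, 0.2172, 0.1999]
eef_rot: [-3.14, -0.0, 1.751]
wrist_force: [-0.0, 0.1, 1.0]
gripper_width: 0.06
finger_force: 0.0
t: 2.8
tcp_pos: [0.5998, 0.2172, 0.2002]
eef_rot: [-3.141, -0.0, 1.743]
wrist_force: [-0.5, 0.6, -0.4]
gripper_width: 0.0598
finger_force: 0.0
t 2.8 tcp [0.5998 0.2172 0.2002] rot [-3.1408 -0.      1.7433] w 0.0598 F [-0.5  0.6 -0.4] ff 0.0 
 -> slide cm [0.27 0.07 0.02] twist -0.21
[[287.709196   105.70543992]
 [195.37148267 438.36144711]]
t: 3.45
tcp_pos: [0.5881, 0.2791, 0.2193]
eef_rot: [-3.14, -0.001, 1.749]
wrist_force: [0.0, -0.5, -0.2]
gripper_width: 0.0601
finger_force: 0.0
t 3.5 tcp [0.5887 0.2774 0.2194] rot [-3.1400e+00  2.0000e-04  1.7479e+00] w 0.0603 F [ 0.1 -0.2  0.1] ff 0.0 
 -> slide cm [ 1.39  1.09 11.94] twist 0.05
```

View pics/w12.png

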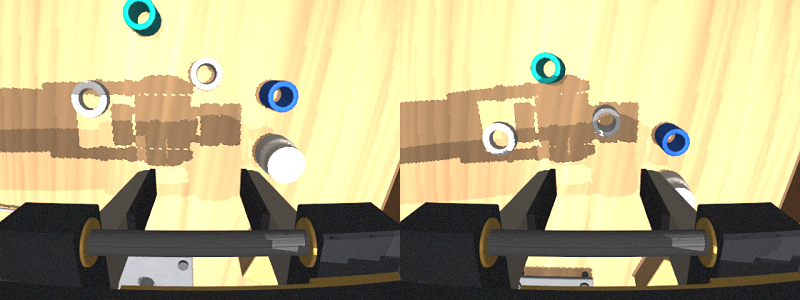

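Sleeve rim is at about (286,102) in w1 and (287,170) in w2, close to the prediction. I'll refine it in one enlarged crop.

```bash
python3 -c "
from h import *
a=load('w1')[1];b=load('w2')[1]
r=lambda im,x,y:cv2.resize(im[y:y+60,x:x+60],None,fx=6,fy=6,interpolation=cv2.INTER_CUBIC)
cv2.imwrite('pics/w12c.png',np.hstack([r(a,256,72),r(b,256,140)])[:,:,::-1])"
```

```text
(no output)
```

View pics/w12c.png

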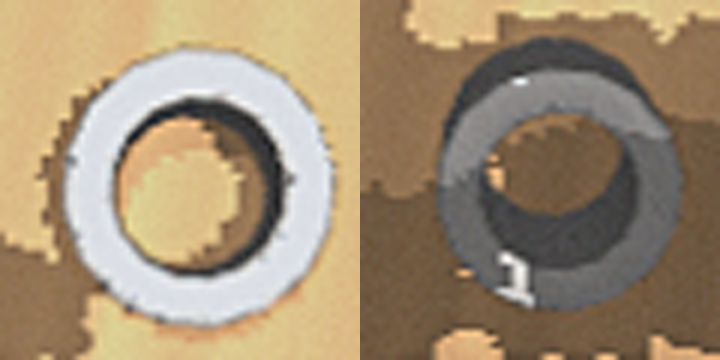

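```bash
python3 -c "
from h import *
p=load('w1')[0];q=load('w2')[0]
print(tri([(p,288.8,102.6),(q,289.1,171.4)]),onz(p,288.8,102.6,.05),onz(q,289.1,171.4,.05))
go(.597,.293,.013,1.747)"
```

```text
[0.59744566 0.29572253 0.05130822] [0.59740142 0.2957335  0.05      ] [0.59760834 0.29552317 0.05      ]
t 3.5 tcp [0.5887 0.2774 0.2194] rot [-3.1400e+00  2.0000e-04  1.7479e+00] w 0.0603 F [ 0.1 -0.2  0.1] ff 0.0 
 -> slide cm [ 1.39  1.09 20.64] twist 0.05
```

```bash
python3 -m pendant '{"fingers":[6.2,6.2,6.2,6.2,6.2],"slide":[[1.6,1.2,3],[1.6,1.2,7],[1.6,1.2,11],[1.6,1.2,13],[1.6,1.2,14]],"twist":[0,0,0,0,0]}' ; python3 -c "
from h import *
go(.5975,.2955,.013,1.747)"
```

```text
t: 4.0
tcp_pos: [0.5967, 0.2925, 0.0768]
eef_rot: [-3.136, 0.001, 1.745]
wrist_force: [-0.4, 0.4, -1.1]
gripper_width: 0.062
finger_force: 0.0
t 4.0 tcp [0.5967 0.2925 0.0768] rot [-3.1359e+00  1.0000e-03  1.7449e+00] w 0.062 F [-0.4  0.4 -1.1] ff 0.0 
 -> slide cm [0.29 0.13 6.38] twist -0.12
```

```bash
python3 -m pendant '{"fingers":[6.2,6.2,6.2,6.2,6.2],"slide":[[0.2,0.1,2],[0.2,0.1,4],[0.2,0.1,5.5],[0.2,0.1,6.4],[0.2,0.1,6.4]],"twist":[0,0,0,0,0]}' ; python3 -m pendant '{"fingers":[5,4.2,3.8,3.5,3.5],"slide":[[0,0,0],[0,0,0],[0,0,0],[0,0,0],[0,0,0]],"twist":[0,0,0,0,0]}'; python3 -c "
from h import *
go(.5975,.2955,.013,1.747)"
```

```text
t: 4.5
tcp_pos: [0.5986, 0.2958, 0.0155]
eef_rot: [-3.14, 0.0, 1.746]
wrist_force: [-0.3, 0.3, -0.1]
gripper_width: 0.0619
finger_force: 0.0
t: 5.0
tcp_pos: [0.5998, 0.2965, 0.0177]
eef_rot: [3.14, -0.0, 1.746]
wrist_force: [-1.5, -0.1, 5.4]
gripper_width: 0.0395
finger_force: 30.0
t 5.0 tcp [0.5998 0.2965 0.0177] rot [ 3.1403e+00 -1.0000e-04  1.7462e+00] w 0.0395 F [-1.5 -0.1  5.4] ff 30.0 
 -> slide cm [-0.06 -0.25  0.47] twist -0.04
```

```bash
python3 -m pendant '{"fingers":[3.2,3.2,3.2,3.2,3.2],"slide":[[0,0,-2],[0,0,-5],[0,0,-9],[0,0,-13],[0,0,-14]],"twist":[0,0,0,0,0]}' ; python3 -m pendant '{"fingers":[3.2,3.2],"slide":[[0,0,0],[0,0,0]],"twist":[0,0]}'; python3 -c "
from h import *
go(.561,-.0455,.16,1.747)"
```

```text
t: 5.5
tcp_pos: [0.6022, 0.2972, 0.1624]
eef_rot: [3.132, -0.001, 1.746]
wrist_force: [1.9, 0.4, 0.2]
gripper_width: 0.0401
finger_force: 30.0
t: 5.7
tcp_pos: [0.5981, 0.2959, 0.1542]
eef_rot: [-3.138, 0.0, 1.746]
wrist_force: [0.4, 0.2, -1.3]
gripper_width: 0.0395
finger_force: 30.0
t 5.7 tcp [0.5981 0.2959 0.1542] rot [-3.1382e+00  4.0000e-04  1.7461e+00] w 0.0395 F [ 0.4  0.2 -1.3] ff 30.0 
 -> slide cm [-32.97  -9.61  -0.58] twist -0.05
```

```bash
python3 -m pendant '{"fingers":[3.2,3.2,3.2,3.2,3.2],"slide":[[-2,-0.5,-2],[-6,-1.5,-4],[-10.5,-3,-6.5],[-15,-4.2,-6.5],[-19.5,-5.5,-6.5]],"twist":[0,0,0,0,0]}' ; python3 -m pendant '{"fingers":[3.2,3.2,3.2,3.2,3.2],"slide":[[-4.5,-1,0],[-9,-2.1,0],[-13.5,-3.2,0],[-17,-4.1,0],[-18.5,-4.1,0]],"twist":[0,0,0,0,0]}';  python3 -m pendant '{"fingers":[3.2,3.2,3.2],"slide":[[0,0,0],[0,0,0],[0,0,0]],"twist":[0,0,0]}'; python3 -c "
from h import *
cap('wrist','w3');go(.561,-.0455,.22,1.747)"
python3 -m pendant '{"fingers":[3.2,3.2,3.2,3.2,3.2],"slide":[[-2,0,0],[-4,0,0],[-5,0,0],[-5,0,0],[-5,0,0]],"twist":[0,0,0,0,0]}'
python3 -c "
from h import *
cap('wrist','w4');go(.561,-.0455,.22,1.747)
a=load('w3')[1];b=load('w4')[1]
cv2.imwrite('pics/w34.png',cv2.convertScaleAbs(np.hstack([cv2.resize(i,(400,300),interpolation=cv2.INTER_AREA) for i in (a,b)])[:,:,::-1],alpha=1.4))
for f in ('w3','w4'): print(proj(load(f)[0],[[.561,-.0455,.092],[.561,-.0455,.03]]))"
```

```text
t: 6.2
tcp_pos: [0.578, 0.0929, 0.2197]
eef_rot: [-3.139, -0.0, 1.746]
wrist_force: [1.0, 0.4, -1.3]
gripper_width: 0.0397
finger_force: 30.0
t: 6.7
tcp_pos: [0.5691, -0.0973, 0.2185]
eef_rot: [-3.137, -0.002, 1.743]
wrist_force: [0.4, 0.2, -1.3]
gripper_width: 0.0398
finger_force: 30.0
t: 7.0
tcp_pos: [0.5709, -0.0928, 0.2209]
eef_rot: [-3.141, -0.001, 1.748]
wrist_force: [-0.2, 0.8, -1.5]
gripper_width: 0.0396
finger_force: 30.0
t 7.05 tcp [ 0.571  -0.0929  0.2212] rot [-3.1411e+00 -8.0000e-04  1.7483e+00] w 0.0397 F [ 0.9 -0.2 -0.9] ff 30.0 
 -> slide cm [ 4.84 -0.15  0.12] twist 0.07
t: 7.55
tcp_pos: [0.5797, -0.1442, 0.2215]
eef_rot: [-3.141, -0.001, 1.745]
wrist_force: [-0.8, -0.1, -1.0]
gripper_width: 0.0397
finger_force: 30.0
t 7.6 tcp [ 0.5796 -0.1438  0.2215] rot [-3.1415e+00 -5.0000e-04  1.7458e+00] w 0.0397 F [ 0.2  0.4 -0.8] ff 30.0 
 -> slide cm [10.   -0.12  0.15] twist -0.07
[[274.24875019 139.11227272]
 [274.76282389 133.95530551]]
[[274.14485952  73.25913946]
 [274.64281234  79.35931262]]
```

View pics/w34.png

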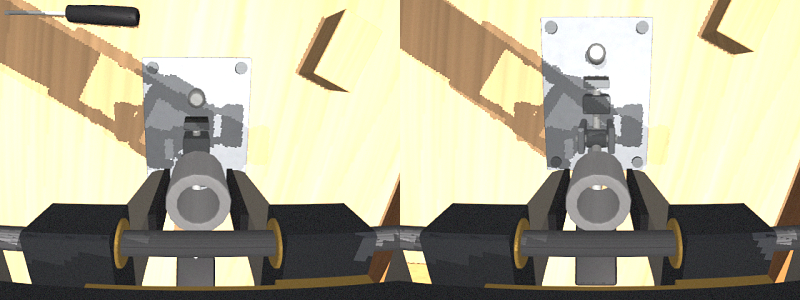

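Shaft is at about (275,136) in w3 and (274,73) in w4. The sleeve is held upright at about (276,290). I'll enlarge all three.

```bash
python3 -c "
from h import *
a=load('w3')[1];b=load('w4')[1]
r=lambda im,x,y,w,h,s:cv2.resize(im[y:y+h,x:x+w],None,fx=s,fy=s,interpolation=cv2.INTER_CUBIC)
c=np.zeros((360,760,3),np.uint8)
c[:180*2,:180]=r(a,260,110,30,60,6);c[:,190:370]=r(b,260,45,30,60,6);c[:,380:740]=r(b,216,210,120,120,3)
cv2.imwrite('pics/w34c.png',c[:,:,::-1])"
```

```text
(no output)
```

View pics/w34c.png

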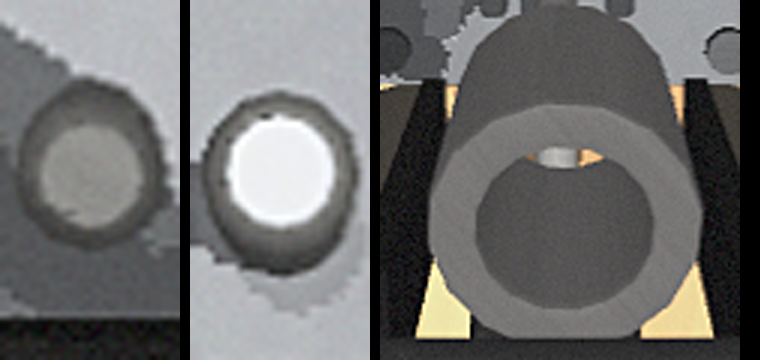

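```bash
python3 -c "
from h import *
p,_,d3=load('w3');q,_,d=load('w4')
print(tri([(p,274.8,138.9),(q,274.75,73.25)]),onz(p,274.8,138.9,.092),onz(q,274.75,73.25,.092))
s=state();print(s['tcp_pos'])
rim=[d[v,u] for u,v in [(262,250),(278,250),(236,285),(315,285),(243,307)]];print(rim)
for z in (.25,.256,.26): print(onz(q,277.7,285.7,z)-s['tcp_pos'], proj(q,s['tcp_pos']+[0,0,z-s['tcp_pos'][2]]))
print([pt(q,u,v,d[v,u]).round(4) for u,v in [(278,250),(236,285),(315,285)]])
go(.561,-.0455,.135,1.747)"
```

```text
[ 0.56143809 -0.04532581  0.09102831] [ 0.56141694 -0.04524918  0.092     ] [ 0.56147302 -0.04541008  0.092     ]
[ 0.57963782 -0.14378926  0.22151831]
[np.float32(0.14883082), np.float32(0.14708158), np.float32(0.15094171), np.float32(0.15092693), np.float32(0.15460674)]
[ 0.00158622 -0.00206361  0.02848169] [[274.92977071 280.93128184]]
[0.0010265  0.0010532  0.03448169] [[274.85115208 287.54439346]]
[0.00065336 0.00313106 0.03848169] [[274.79543748 292.23506881]]
[array([ 0.5781, -0.1274,  0.2546]), array([ 0.5634, -0.1461,  0.2549]), array([ 0.5962, -0.1403,  0.2549])]
t 7.6 tcp [ 0.5796 -0.1438  0.2215] rot [-3.1415e+00 -5.0000e-04  1.7458e+00] w 0.0397 F [ 0.2  0.4 -0.8] ff 30.0 
 -> slide cm [10.   -0.12  8.65] twist -0.07
```

```bash
python3 -m pendant '{"fingers":[3.2,3.2,3.2,3.2,3.2],"slide":[[3,0,0],[6.5,-0.1,0],[9,-0.15,0],[10,-0.15,0],[10,-0.15,0]],"twist":[0,0,0,0,0]}' ; python3 -m pendant '{"fingers":[3.2,3.2,3.2,3.2,3.2],"slide":[[0,0,3],[0,0,6],[0,0,8.5],[0,0,9.5],[0,0,9.5]],"twist":[0,0,0,0,0]}';  python3 -m pendant '{"fingers":[3.2,3.2,3.2],"slide":[[0,0,0],[0,0,0],[0,0,0]],"twist":[0,0,0]}'; python3 -c "
from h import *
for i in range(3): go(.5608,-.046,.047,1.747);cap('wrist','w5')
cap('scene','s5')
a=load('s5')[1][150:240,190:310];cv2.imwrite('pics/s5c.png',cv2.resize(a,None,fx=5,fy=5,interpolation=cv2.INTER_CUBIC)[:,:,::-1])"
```

```text
t: 8.1
tcp_pos: [0.5607, -0.0445, 0.2218]
eef_rot: [3.141, 0.0, 1.748]
wrist_force: [0.7, -0.7, -1.6]
gripper_width: 0.0394
finger_force: 30.0
t: 8.6
tcp_pos: [0.5599, -0.0463, 0.1252]
eef_rot: [-3.139, -0.001, 1.745]
wrist_force: [-0.9, 0.3, -0.7]
gripper_width: 0.0402
finger_force: 30.0
t: 8.9
tcp_pos: [0.5618, -0.046, 0.1281]
eef_rot: [3.139, 0.001, 1.746]
wrist_force: [0.0, 0.2, -0.8]
gripper_width: 0.0397
finger_force: 30.0
t 8.9 tcp [ 0.5618 -0.046   0.1281] rot [3.1392e+00 1.3000e-03 1.7461e+00] w 0.0397 F [ 0.   0.2 -0.8] ff 30.0 
 -> slide cm [ 0.02 -0.1   8.11] twist -0.05
t 8.95 tcp [ 0.5616 -0.0459  0.1278] rot [3.1397e+00 1.0000e-03 1.7462e+00] w 0.0402 F [ 0.4 -0.2 -0.9] ff 30.0 
 -> slide cm [ 0.   -0.08  8.08] twist -0.05
t 9.0 tcp [ 0.5614 -0.0458  0.1276] rot [3.1401e+00 8.0000e-04 1.7462e+00] w 0.0397 F [ 0.   0.4 -1.2] ff 30.0 
 -> slide cm [-0.01 -0.06  8.06] twist -0.04
```

View pics/s5c.png

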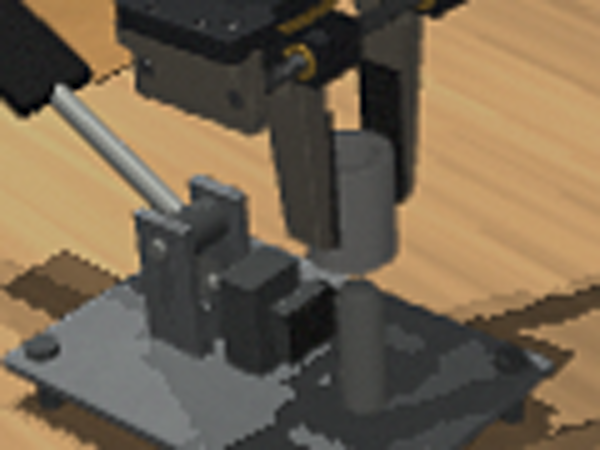

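The sleeve bottom hangs just above the shaft tip. Sleeve right edge in the crop is x≈398, shaft x 340..384. I'll check that numerically against projected outlines.

```bash
python3 -c "
from h import *
p,im,d=load('s5');g=im.astype(int).sum(2)
def edges(c,r,z):
    t=np.linspace(0,2*np.pi,360);P=proj(p,np.c_[c[0]+r*np.cos(t),c[1]+r*np.sin(t),np.full(360,z)]);return P[:,0].min(),P[:,0].max(),P[:,1].mean()
s=state();print(s['tcp_pos'])
for z in (.15,.14,.125): print('sleeve',z,edges(s['tcp_pos'],.02,z))
for z in (.08,.07,.05): print('shaft',z,edges((.5614,-.0454),.011,z))
for v in (185,190,196,213,218,224): print(v,g[v,250:276],(d[v,262:276]*1000).astype(int))
"
```

```text
[ 0.56105362 -0.04570052  0.12708517]
sleeve 0.15 (np.float64(250.17709815132162), np.float64(269.17380234386883), np.float64(183.75712992894972))
sleeve 0.14 (np.float64(250.48758712905658), np.float64(269.3658416652917), np.float64(187.8357352361847))
sleeve 0.125 (np.float64(250.94712428284367), np.float64(269.6498348868805), np.float64(193.85973310081621))
shaft 0.08 (np.float64(256.3430156240194), np.float64(266.35134128382305), np.float64(211.35795522517867))
shaft 0.07 (np.float64(256.6063908878495), np.float64(266.5538184806217), np.float64(215.10075627405942))
shaft 0.05 (np.float64(257.12470235294035), np.float64(266.9521001385185), np.float64(222.45087573000924))
185 [166 166 170 161 161 157  94 182 266 258 259 248 246 245 233 235 220 209
 182  65  62 134 221 408 477 467] [ 854  854  855  857  860  864  870  885  885  891  894 1159 1162 1166]
190 [165 164 181 162 158 161 106 144 261 249 246 248 248 244 239 232 221 211
 184 156 245 416 478 467 461 462] [ 859  862  861  865  864  869  874  895  892 1140 1140 1142 1138 1140]
196 [156 161 168 194 154 160 103  90 217 251 252 245 250 244 236 235 222 203
 200 295 458 451 449 455 455 459] [ 865  870  871  869  874  876  880  887 1114 1116 1113 1114 1113 1114]
213 [ 52  60  67  55  44  58  80 157 205 204 212 216 219 217 208 189 167 149
 152 153 154 153 156 156 155 155] [903 901 906 906 911 994 995 994 994 994 992 997 994 992]
218 [ 59  58  53  56 106 167 153 153 191 205 214 216 220 218 206 194 182 197
 199 211 205 210 208 211 204 152] [905 910 913 915 918 980 981 978 978 977 977 976 977 979]
224 [149 154 156 152 158 188 154 167 207 197 206 216 215 215 206 201 180 150
 152 161 154 155 160 159 153 155] [918 918 919 922 924 928 959 958 955 956 958 955 956 956]
```

```bash
python3 -m pendant '{"fingers":[3.2,3.2,3.2,3.2,3.2],"slide":[[0,0,0.6],[0,0,1.2],[0,0,1.8],[0,0,2.2],[0,0,2.2]],"twist":[0,0,0,0,0]}' ; python3 -m pendant '{"fingers":[3.2,3.2,3.2],"slide":[[0,0,0],[0,0,0],[0,0,0]],"twist":[0,0,0]}'; python3 -c "
from h import *
go(.5608,-.046,.047,1.747)"
```

```text
t: 9.6
tcp_pos: [0.5601, -0.0454, 0.1035]
eef_rot: [-3.14, -0.001, 1.746]
wrist_force: [-0.1, -0.0, -0.6]
gripper_width: 0.0398
finger_force: 30.0
t: 9.9
tcp_pos: [0.5611, -0.0457, 0.105]
eef_rot: [3.141, 0.0, 1.746]
wrist_force: [0.6, -0.2, -1.7]
gripper_width: 0.0399
finger_force: 30.0
t 9.9 tcp [ 0.5611 -0.0457  0.105 ] rot [3.1410e+00 3.0000e-04 1.7461e+00] w 0.0399 F [ 0.6 -0.2 -1.7] ff 30.0 
 -> slide cm [-0.02 -0.03  5.8 ] twist -0.05
```

```bash
for i in 1 2; do python3 -m pendant '{"fingers":[3.2,3.2,3.2,3.2,3.2],"slide":[[0,0,0.4],[0,0,0.8],[0,0,1.2],[0,0,1.5],[0,0,1.5]],"twist":[0,0,0,0,0]}' ; done; python3 -c "
from h import *
go(.5608,-.046,.047,1.747)"
```

```text
t: 10.4
tcp_pos: [0.5603, -0.0455, 0.0888]
eef_rot: [-3.14, -0.001, 1.746]
wrist_force: [0.3, 0.1, 0.3]
gripper_width: 0.04
finger_force: 30.0
t: 10.9
tcp_pos: [0.5603, -0.0455, 0.0739]
eef_rot: [-3.141, -0.001, 1.746]
wrist_force: [0.7, 0.4, -1.9]
gripper_width: 0.0396
finger_force: 30.0
t 10.9 tcp [ 0.5603 -0.0455  0.0739] rot [-3.1405e+00 -6.0000e-04  1.7461e+00] w 0.0396 F [ 0.7  0.4 -1.9] ff 30.0 
 -> slide cm [-0.05  0.04  2.69] twist -0.05
```

Sliding on freely. Continue to the plate in small steps.

```bash
python3 -m pendant '{"fingers":[3.2,3.2,3.2,3.2,3.2],"slide":[[0,0,0.6],[0,0,1.2],[0,0,1.8],[0,0,2.3],[0,0,2.3]],"twist":[0,0,0,0,0]}'; python3 -m pendant '{"fingers":[3.2,3.2,3.2],"slide":[[0,0,0.1],[0,0,0.2],[0,0,0.2]],"twist":[0,0,0]}'; python3 -m pendant '{"fingers":[3.2,3.2,3.2],"slide":[[0,0,0.1],[0,0,0.2],[0,0,0.2]],"twist":[0,0,0]}'
```

```text
t: 11.4
tcp_pos: [0.56, -0.0454, 0.0505]
eef_rot: [-3.14, -0.001, 1.746]
wrist_force: [-0.7, 0.1, -1.5]
gripper_width: 0.0398
finger_force: 30.0
t: 11.7
tcp_pos: [0.5609, -0.0457, 0.0497]
eef_rot: [3.141, 0.0, 1.746]
wrist_force: [0.1, -0.7, -1.9]
gripper_width: 0.0398
finger_force: 30.0
t: 12.0
tcp_pos: [0.5609, -0.0457, 0.0477]
eef_rot: [3.141, 0.0, 1.746]
wrist_force: [0.1, -0.5, -0.4]
gripper_width: 0.04
finger_force: 30.0
```

```bash
for i in 1 2; do python3 -m pendant '{"fingers":[3.2,3.2,3.2],"slide":[[0,0,0.1],[0,0,0.1],[0,0,0.1]],"twist":[0,0,0]}'; done
```

```text
t: 12.3
tcp_pos: [0.561, -0.0457, 0.0477]
eef_rot: [3.142, 0.0, 1.746]
wrist_force: [-3.2, 1.0, 7.5]
gripper_width: 0.04
finger_force: 30.0
t: 12.6
tcp_pos: [0.561, -0.0458, 0.0476]
eef_rot: [-3.141, 0.0, 1.746]
wrist_force: [-5.6, 2.3, 13.2]
gripper_width: 0.0396
finger_force: 30.0
```

Contact at z≈0.0477 matches the 17.7 mm grasp offset, so it is seated. Release and rise.

```bash
python3 -m pendant '{"fingers":[4.4,5,5.6,6,6],"slide":[[0,0,-0.1],[0,0,-0.1],[0,0,-0.1],[0,0,-0.1],[0,0,-0.1]],"twist":[0,0,0,0,0]}';  python3 -m pendant '{"fingers":[6,6,6,6,6],"slide":[[0,0,-2],[0,0,-6],[0,0,-10.5],[0,0,-15],[0,0,-19]],"twist":[0,0,0,0,0]}';python3 -m pendant '{"fingers":[6,6,6],"slide":[[0,0,-1],[0,0,-1],[0,0,-1]],"twist":[0,0,0]}'; python3 -c "
from h import *
cap('wrist','w6');cap('scene','s6');cap('top','t6')
q,b,e=load('s6');p,a,d=load('t6')
r=lambda im,x,y,w,h,s:cv2.resize(im[y:y+h,x:x+w],None,fx=s,fy=s,interpolation=cv2.INTER_CUBIC)
c=np.zeros((600,800,3),np.uint8);A=r(b,165,135,144,130,4);c[:520,:576]=A
c[:,580:]=r(a,300,170,55,150,4)[:,:220]
cv2.imwrite('pics/s6c.png',cv2.convertScaleAbs(c[:,:,::-1],alpha=1.4))
y=.176
X=lambda z:[.5614,-.0454,z]
print('rim',proj(q,X(.08)),d[200:222,306:320].round(3)[::3,::3])
hz=np.array([np.sin(y),-np.cos(y)])
for th in(.5,0):
  r_=.1+.13*np.cos(th)-.006*np.sin(th);print(th,np.array(X(0))[:2]+hz*r_,.085+.13*np.sin(th)+.006*np.cos(th))
go(.561,-.0455,.25,1.747)
"
```

```text
t: 13.1
tcp_pos: [0.5607, -0.0456, 0.0464]
eef_rot: [-3.141, -0.0, 1.746]
wrist_force: [0.9, -0.7, -0.2]
gripper_width: 0.0602
finger_force: 0.0
t: 13.6
tcp_pos: [0.5609, -0.0457, 0.2389]
eef_rot: [3.14, 0.001, 1.746]
wrist_force: [0.8, -0.0, 0.1]
gripper_width: 0.0597
finger_force: 0.0
t: 13.9
tcp_pos: [0.5599, -0.0454, 0.2445]
eef_rot: [-3.139, -0.001, 1.746]
wrist_force: [-0.1, -0.5, -0.2]
gripper_width: 0.0603
finger_force: 0.0
rim [[261.34755597 211.33843683]] [[1.121 1.123 0.8   0.716 0.692]
 [1.122 1.121 0.801 0.726 0.716]
 [1.07  1.07  0.8   0.726 0.724]
 [1.067 1.061 1.056 0.724 0.724]
 [1.07  1.06  1.058 0.793 0.732]
 [1.064 1.069 0.792 0.79  0.774]
 [1.099 1.07  0.789 0.79  0.771]
 [1.117 1.113 0.796 0.789 0.776]]
0.5 [ 0.5983812  -0.25334641] 0.15259081538988864
0 [ 0.60167134 -0.27184695] 0.09100000000000001
t 14.05 tcp [ 0.5596 -0.0453  0.244 ] rot [-3.1376e+00 -2.0000e-03  1.7461e+00] w 0.0602 F [1.  0.5 0.8] ff 0.0 
 -> slide cm [-0.04  0.13 -0.6 ] twist -0.05
```

View pics/s6c.png

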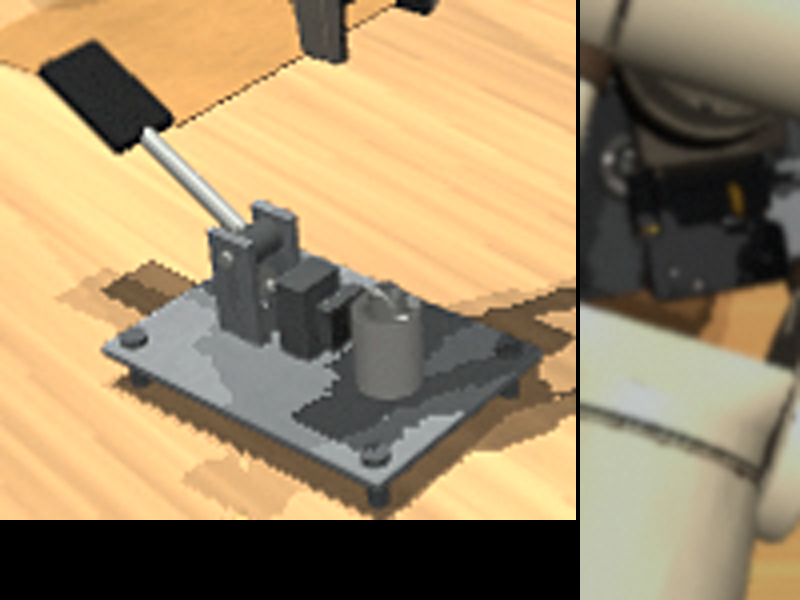

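The sleeve sits flat on the plate around the shaft (crop ≈(390,345)), with the jaw facing it. The handle is still raised, and its predicted top (.598,-.253,.153) agrees with the measured (.597,-.256,.154). Next: shut the fingers and move over the handle.

```bash
python3 -m pendant '{"fingers":[3,1,0,0,0],"slide":[[-4,0,0],[-8.5,0,0],[-13,0,0],[-17.5,0,0],[-21.5,0.1,0]],"twist":[0,0,0,0,0]}';  python3 -m pendant '{"fingers":[0,0,0,0,0],"slide":[[-1.5,0,1],[-1.5,0,3],[-1.5,0,4.5],[-1.5,0,4.5],[-1.5,0,4.5]],"twist":[0,0,0,0,0]}'; python3 -c "
from h import *
go(.6017,-.2719,.091,1.747)
cap('wrist','w7')"
```

```text
t: 14.55
tcp_pos: [0.5987, -0.259, 0.2447]
eef_rot: [-3.14, -0.002, 1.745]
wrist_force: [0.8, 0.3, -0.4]
gripper_width: 0.0222
finger_force: 0.0
t: 15.05
tcp_pos: [0.6017, -0.2708, 0.2009]
eef_rot: [-3.14, -0.001, 1.747]
wrist_force: [0.9, 0.4, -0.4]
gripper_width: 0.0005
finger_force: 0.0
t 15.05 tcp [ 0.6017 -0.2708  0.2009] rot [-3.1405e+00 -1.3000e-03  1.7472e+00] w 0.0005 F [ 0.9  0.4 -0.4] ff 0.0 
 -> slide cm [-1.100e-01 -1.000e-02  1.099e+01] twist 0.01
```

```bash
python3 -m pendant '{"fingers":[0,0,0,0,0],"slide":[[0,0,1.5],[0,0,3],[0,0,4],[0,0,5],[0,0,6]],"twist":[0,0,0,0,0]}';  python3 -m pendant '{"fingers":[0,0,0,0,0],"slide":[[0,0,0.8],[0,0,1.6],[0,0,2.4],[0,0,3],[0,0,3]],"twist":[0,0,0,0,0]}'; python3 -c "
from h import *
go(.6017,-.2719,.091,1.747)"
```

```text
t: 15.6
tcp_pos: [0.6022, -0.2724, 0.1413]
eef_rot: [3.141, 0.001, 1.746]
wrist_force: [0.2, -1.8, 2.7]
gripper_width: 0.0003
finger_force: 1.4
t: 16.1
tcp_pos: [0.602, -0.2721, 0.1111]
eef_rot: [3.141, 0.0, 1.746]
wrist_force: [1.1, -1.8, 4.2]
gripper_width: 0.0005
finger_force: 2.3
t 16.1 tcp [ 0.602  -0.2721  0.1111] rot [3.1415e+00 1.0000e-04 1.7460e+00] w 0.0005 F [ 1.1 -1.8  4.2] ff 2.3 
 -> slide cm [ 0.02 -0.02  2.01] twist -0.06
```

```bash
python3 -m pendant '{"fingers":[0,0,0,0,0],"slide":[[0,0,0.6],[0,0,1.2],[0,0,1.7],[0,0,2],[0,0,2]],"twist":[0,0,0,0,0]}';  python3 -m pendant '{"fingers":[0,0,0],"slide":[[0,0,0],[0,0,0],[0,0,0]],"twist":[0,0,0]}'; python3 -c "
from h import *
cap('scene','s8');go(.6017,-.2719,.091,1.747)
q,b,e=load('s8')
cv2.imwrite('pics/s8c.png',cv2.convertScaleAbs(cv2.resize(b[110:260,150:310],None,fx=4,fy=4,interpolation=cv2.INTER_CUBIC)[:,:,::-1],alpha=1.4))"
```

```text
t: 16.6
tcp_pos: [0.6024, -0.2733, 0.0925]
eef_rot: [3.141, 0.003, 1.746]
wrist_force: [-0.6, -4.4, 6.6]
gripper_width: 0.0001
finger_force: 3.2
t: 16.9
tcp_pos: [0.6024, -0.2733, 0.093]
eef_rot: [3.141, 0.003, 1.746]
wrist_force: [-1.4, -4.1, 5.9]
gripper_width: 0.0007
finger_force: 3.1
t 16.95 tcp [ 0.6024 -0.2733  0.0929] rot [3.1407e+00 2.8000e-03 1.7460e+00] w 0.0003 F [ 0.8 -3.3  6.5] ff 3.1 
 -> slide cm [ 0.15 -0.04  0.19] twist -0.06
```

View pics/s8c.png

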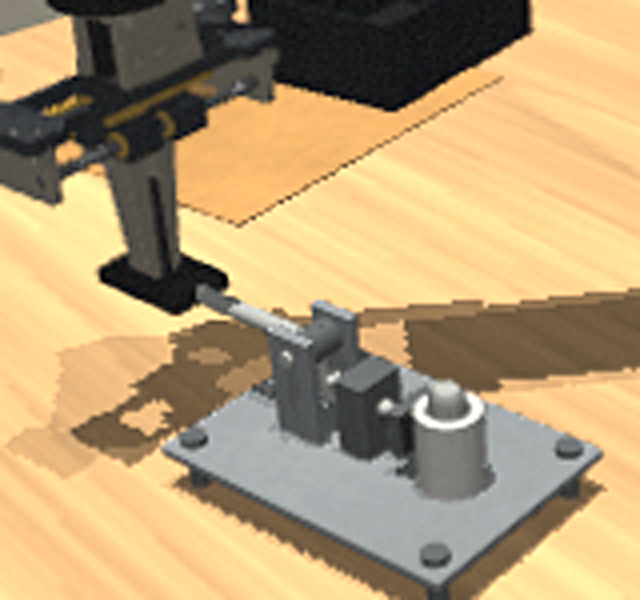

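The handle is nearly level under the fingertips, with the jaw on the sleeve and the sleeve flat. About 2 mm remains.

```bash
python3 -m pendant '{"fingers":[0,0,0,0,0],"slide":[[0,0,0.1],[0,0,0.2],[0,0,0.2],[0,0,0.2],[0,0,0.2]],"twist":[0,0,0,0,0]}';  python3 -m pendant '{"fingers":[0,0,0,0,0],"slide":[[0,0,0],[0,0,0],[0,0,0],[0,0,0],[0,0,0]],"twist":[0,0,0,0,0]}'
```

```text
t: 17.45
tcp_pos: [0.6024, -0.2734, 0.0911]
eef_rot: [3.141, 0.003, 1.746]
wrist_force: [-0.8, -4.0, 7.3]
gripper_width: 0.0004
finger_force: 3.5
t: 17.95
tcp_pos: [0.6024, -0.2734, 0.0911]
eef_rot: [3.141, 0.003, 1.746]
wrist_force: [-0.2, -4.1, 6.3]
gripper_width: 0.0005
finger_force: 3.5
```

TCP is at 0.0911 m, so the lever is level, held with about 7 N and steady.

```bash
python3 -c "
from cell import *
print(hand_in())"
```

```text
the job is handed in; nothing more can be done
None
```

I handed the job in at about 18 s: the sleeve is released and flat on the plate around the shaft, the jaw was against it in the last picture, and the fingertips still hold the lever level (handle top about 91 mm above the bench, about 7 N).

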